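# Turn on the ring under the pan

### The job

Switch on the hob ring that the saucepan stands on: with a fingertip on the knurled dial in front of that ring, turn it clockwise by friction just one click, from off to the low setting (one red dot), and no further. Only touch the dial, do not pinch it between the fingers; leave the other dial off, and leave the pan, the mug and everything else standing where they are. Then take the finger away.

Things in the scene. Friction and masses are not known exactly. Their poses are not given: they have to be found in the camera images.
- hob: white twin-ring table hob, 220 x 400 mm, deck 45 mm high, fixed. Origin at the centre of its underside; x points from its front edge to its back (away from the robot), y to its left, z up. Two dark rings, 116 mm across, at (36, +105) and (36, -105) mm, tops 53 mm high; each one's dial stands straight in front of it, at (-72, +105) and (-72, -105) mm
- dial_left_top (a point): centre of the left dial's flat top (in front of the left ring), 67 mm above the worktop, on its vertical axis; does not turn with it, axes as the hob's. The dial is a black disc, 64 mm across, 20 mm high, knurled rim, rubber-faced top; it does not sink when pressed. Friction with a fingertip is about 0.5 or more: 5 to 15 N of press on its top or rim turns it
- dial_right_top (a point): the same for the right dial (hob's -y side, in front of the right ring)
- dial_left (a joint): left dial's angle, rad, clockwise from above, starts near 0. Sprung clicks: 0 = off (pointer at the white ring), 0.75 = low (one red dot, left of the dial), 1.50 = high (two red dots). Humps at 0.375 and 1.125 (about 0.07 N m); let go, it springs to the nearer click. The pointer, a white line on the dial's top, stands at 1.97 minus this value about z from the hob's +x
- dial_right (a joint): right dial's angle, rad, clockwise from above, starts near 0. Sprung clicks: 0 = off (pointer at the white ring), 0.75 = low (one red dot, left of the dial), 1.50 = high (two red dots). Humps at 0.375 and 1.125 (about 0.07 N m); let go, it springs to the nearer click. The pointer, a white line on the dial's top, stands at 1.97 minus this value about z from the hob's +x
- saucepan: small steel pan, open, 124 mm across and 68 mm high with two black loop handles (164 mm over them), loose, standing on one of the two rings (which one varies). Origin at the centre of its underside
- white_mug: white mug, 84 mm wide, 117 mm with its handle, 92 mm high, loose, standing on the other ring. Origin at the centre of its underside, handle included
- salt_shaker: glass salt shaker with a grey top, 44 mm across, 90 mm high, on the worktop right of the hob; origin at the centre of its underside
- glass: empty drinking glass, 78 mm across, 92 mm high, right of the hob; origin at the centre of its underside
- lemon: lemon, 72 x 57 x 58 mm, right of the hob; origin at its underside as built
- teaspoon: steel teaspoon, 138 x 28 x 12 mm, left of the hob; origin at the centre of its underside
- tin: small food tin, 58 mm across, 72 mm high, left of the hob; origin at the centre of its underside

How it is judged:
On the way:
1. a finger on the dial of the pan's ring has turned it past the hump (((y of saucepan in the frame of hob above 0.06 m and contact force between the fingers and dial_left above 0.3 N and value of joint dial_left above 0.4 rad) or (y of saucepan in the frame of hob below -0.06 m and contact force between the fingers and dial_right above 0.3 N and value of joint dial_right above 0.4 rad))), for 0.02 s.
At the end, for the whole second after the job is handed in: the dial in front of the pan's ring rests in its low click (0.75 rad, within 0.12), the other dial is off (within 0.12 rad of 0); the pan and the mug stand upright within 20 mm of where they were, the other things within 30 mm (((y of saucepan in the frame of hob above 0.06 m and (value of joint dial_left between 0.63 and 0.87 rad and velocity of joint dial_left between -0.1 and 0.1 rad/s) and value of joint dial_right between -0.12 and 0.12 rad) or (y of saucepan in the frame of hob below -0.06 m and (value of joint dial_right between 0.63 and 0.87 rad and velocity of joint dial_right between -0.1 and 0.1 rad/s) and value of joint dial_left between -0.12 and 0.12 rad)) and angle between each of saucepan, white_mug's own z axis and vertical below 0.05 rad and distance of each of saucepan, white_mug from where it was at the start of the episode below 0.02 m and distance of each of salt_shaker, glass, teaspoon, tin, lemon from where it was at the start of the episode below 0.03 m); the robot touches nothing.
It fails at once if the dial was turned past the low setting, over the hump towards high (value of joint any of dial_left, dial_right above 1.12 rad).
It fails at once if the dial of the ring without the pan was turned on ((y of saucepan in the frame of hob above 0.06 m and value of joint dial_right above 0.35 rad) or (y of saucepan in the frame of hob below -0.06 m and value of joint dial_left above 0.35 rad)).
It fails at once if a dial was pinched between the fingers ((horizontal distance between the grasp point and dial_left_top below 0.008 m and z of the grasp point in the frame of dial_left_top below 0.012 m) or (horizontal distance between the grasp point and dial_right_top below 0.008 m and z of the grasp point in the frame of dial_right_top below 0.012 m)).
It fails at once if the pan or the mug was pushed, lifted or tipped (distance of any of saucepan, white_mug from where it was at the start of the episode above 0.02 m or angle between any of saucepan, white_mug's own z axis and vertical above 0.2 rad).
It fails at once if another thing on the worktop was moved or lifted (distance of any of salt_shaker, glass, teaspoon, tin, lemon from where it was at the start of the episode above 0.03 m).
It also fails if it takes over 48 s, if anything falls off the work surface, if the arm or the gripper's body presses on something with over 40 N, if the wrist force passes 120 N, or if a joint passes its speed limit or range.

### The arm

A 6-joint arm with a two-finger parallel gripper is mounted at the origin on a cart in front of the work surface, level with it; the furniture and walls round the work are solid. World frame = base frame: x ahead of the robot, y to its left, z up, the work surface at z = 0. Lengths are in m, angles in rad, forces in N, time in s.
With the tool pointing down it reaches from about 0.25 to 0.725 m from the base axis. Payload 4 kg.
Tool frame: the origin (TCP) lies midway between the tips of the shut fingers; the grasp point (between the pads) lies 19 mm behind it (bot.grip_point_offset is the distance from the TCP to the grasp point, in m); z points along the fingers, y is the line along which they close (so a half turn about z gives the same grasp; the last joint's range is limited). The gripper opens to 85 mm and grips with 20 to 120 N. Pads are 22 mm wide; open, the fingers measure 114 mm over their backs; the gripper's body (76 mm by 85 mm) begins 54 mm behind the grasp point. The pads swing forward as they close: fully open they stand 13 mm farther back than shut.
Start: joints at [-1.325, 0.241, 0.005, 1.335, 0, 1.571], TCP at [0.122, -0.485, 0.231] pointing down, gripper open.
Joint ranges: [-2.72, 2.72], [-1.05, 1.87], [-1.09, 1.28], [-1.99, 2.15], [-1.42, 1.44], [-3.14, 3.14]. Speed limits (rad/s): [2.79, 2.79, 3.14, 3.14, 3.14, 3.14].

### API

Orientations are given as a unit quaternion [x, y, z, w].
In Python, from workcell import bot gives the robot as it stands.
- The arm moves only by the tool step_arm, never from a script. Its argument "targets" is text: rows parted by semicolons, each of 7 numbers parted by spaces: the opening, from -1 (shut) to 1 (fully open), so that 0 is half open, then the shift along the world's x, y, z normalised to -1 to 1, where 1 is 0.5 m, then the turn, a rotation vector about the world's x, y, z normalised to -1 to 1, where 1 is pi/4 rad. In form: gripper x y z wx wy wz; .... A call has 1 to 10 rows; each row is the pose to reach, as a shift and turn from the pose commanded when the call began; what a row does not reach only later rows make up. A row lasts 1/12 s, in which the tool goes at most 41.7 mm and 7.16 degrees, less where a joint would pass 70% of its speed; a pose out of reach is approached as far as the arm can. A call with a number of a shift or a turn outside -1 to 1 is refused whole. A call with a gripper value outside its range is refused whole. The fingers move at their own pace and stop on an object; the grip force is fixed at half the most. Time passes only in rows, so rows that repeat a pose let the fingers close. It gives the time, the measured TCP pose, the force, the opening and the grip force at its end, in the units of the state.
- bot.get_obs(): the state, without advancing time (a new reading comes with each control period).
- bot.camera(name): name is "scene" or "top" or "wrist"; returns the picture (480x640x3 uint8, red, green, blue); there is no depth.
- bot.camera_info(name): a dict with "vertical_fov" (degrees; the focal length in pixels is half the picture's height over the tangent of half this angle, whatever the lens; pixels are square), "cx", "cy" (the principal point, pixels), "pose" (4x4, takes a point from camera to world coordinates). Camera axes: x right, y up, looking along -z (the intrinsics and any distortion apply to the point x, -y, -z); pixel columns grow to the right and rows downward; lengths in m; the calibration is good to about 2 mm. A picture is of the moment at which its call begins: read the wrist's pose just before it. camera_info takes no time and is no camera call; for the wrist camera it gives the pose at the moment of the call.
- bot.job_done(): hands the job in; it is judged then, once.
The state is a dict: "clock": time; "joint_pos": joint angles; "joint_vel": joint speeds; "tau": joint torques, N m; "eef_pos": TCP position; "tool_rot": TCP orientation; "ft_force": force on the tool from outside, world axes, zero at the start; "ft_torque": the same for the moment, N m; "grip_width": finger opening in m; "grasp_force": force on a finger pad.
Only numpy, scipy, OpenCV 4.12 (cv2) and the standard library are available. Lean on these libraries where they do the work, as an engineer would, in place of code of your own. Each camera call takes 0.05 s, during which the arm holds its last target. There are 200 camera calls.

## Working session

There is one attempt and no reset: what is moved stays moved. The work goes in short steps, Python scripts to look and compute and a tool call to move; the robot and the scene stay as the last step left them, time stands still between calls to the robot, and variables do not carry over. Pictures are saved under pics/ and viewed, at most 10 in all, crops included, and the job is handed in when it is done.

Besides the shell and the picture viewer there is one more tool, called after "Call:" as name(argument=value, ...), one argument or row to a line, values as JSON. step_arm: Moves the arm, as the interface text tells. Scaled input: -1 to 1 covers 0.5 m each way for a shift and pi/4 rad each way for a turn. Its arguments: {"type":"object","properties":{"targets":{"type":"string"}},"required":["targets"]}

```bash
mkdir -p pics
python3 - <<'E'
from workcell import bot
import cv2,numpy as np
for n in("top","scene"):
    i=bot.camera_info(n);print(n,{k:(np.round(v,4).tolist()) for k,v in i.items() if not isinstance(v,str)})
    cv2.imwrite(f"pics/{n}.png",bot.camera(n)[:,:,::-1])
o=bot.get_obs();print(o["clock"],o["eef_pos"],o["tool_rot"],o["grip_width"],bot.grip_point_offset)
E
```

```text
top {'vertical_fov': 47.1031, 'cx': 323.8645, 'cy': 241.9862, 'pose': [[-0.1735, 0.8786, -0.4449, -0.1887], [-0.9848, -0.1538, 0.0804, 0.1775], [0.0022, 0.4521, 0.892, 1.4967], [0.0, 0.0, 0.0, 1.0]]}
scene {'vertical_fov': 53.0196, 'cx': 323.9548, 'cy': 232.286, 'pose': [[-0.8504, 0.2607, -0.457, -0.0741], [-0.5258, -0.3888, 0.7565, 1.0071], [0.0195, 0.8837, 0.4677, 0.6892], [0.0, 0.0, 0.0, 1.0]]}
0.1 [ 0.12150943 -0.48440602  0.23048593] [ 9.92456780e-01  1.22591142e-01 -1.28208713e-04 -9.66651552e-04] 0.08546265461382216 0.0187
```

View pics/top.png

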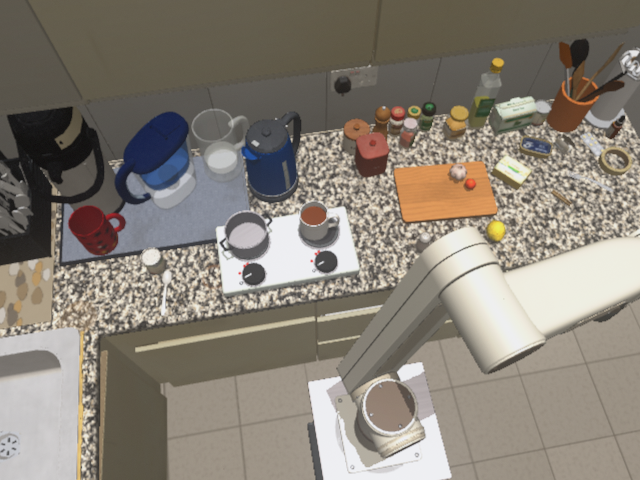

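View pics/scene.png

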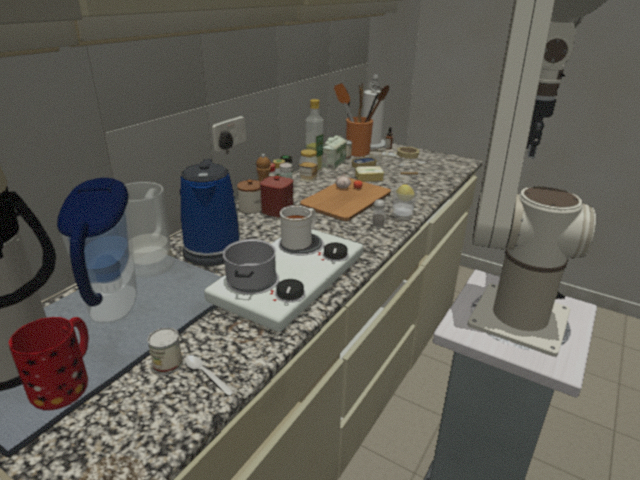

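The pan stands on the left ring (top view, about (246,236)), so the left dial is the target, near (253,273) in top and (290,289) in scene. The right dial is near (326,261) in top and (335,251) in scene. I'll measure both dials next.

```bash
cat > h.py <<'E'
from workcell import bot
import cv2,numpy as np
def ray(n,uv,z,info=None):
    i=info or bot.camera_info(n);T=np.array(i["pose"]);f=240/np.tan(np.radians(i["vertical_fov"]/2))
    d=T[:3,:3]@np.array([(uv[0]-i["cx"])/f,-(uv[1]-i["cy"])/f,-1]);p=T[:3,3]
    return p+d*(z-p[2])/d[2]
def blob(im,c,r,th=70):
    m=(im.max(2)<th).astype(np.uint8); w=np.zeros_like(m);cv2.circle(w,c,r,1,-1)
    m=cv2.morphologyEx(m*w,cv2.MORPH_CLOSE,np.ones((5,5),np.uint8))
    cs,_=cv2.findContours(m,cv2.RETR_EXTERNAL,cv2.CHAIN_APPROX_NONE)
    k=cv2.convexHull(max(cs,key=cv2.contourArea));return cv2.fitEllipse(k)
E
python3 - <<'E'
from h import *
for n,L,R in(("top",(253,273),(326,261)),("scene",(290,289),(335,251))):
    im=cv2.imread(f"pics/{n}.png")
    P=[]
    for c in(L,R):
        e=blob(im,c,17);p=ray(n,e[0],.059);P.append(p);print(n,np.round(e[0],1),np.round(e[1],1),p.round(4))
    d=P[0]-P[1];print("dist",np.linalg.norm(d),"yaw",np.arctan2(-d[0],d[1]))
im=cv2.imread("pics/top.png")[200:300,200:370]
cv2.imwrite("pics/topc.png",cv2.resize(im,None,fx=4,fy=4,interpolation=2))
E
```

```text
top [254.2 275.2] [16.7 20.3] [0.4584 0.2611 0.059 ]
top [326.  264.5] [13.7 18.3] [0.4561 0.0545 0.059 ]
dist 0.2065964635823909 yaw -0.011152438797737684
scene [289.6 289.4] [20.6 28.1] [0.4604 0.2684 0.059 ]
scene [335.1 250.9] [16.4 23.8] [0.4629 0.06   0.059 ]
dist 0.20835291179938387 yaw 0.011843661802437153
```

View pics/topc.png

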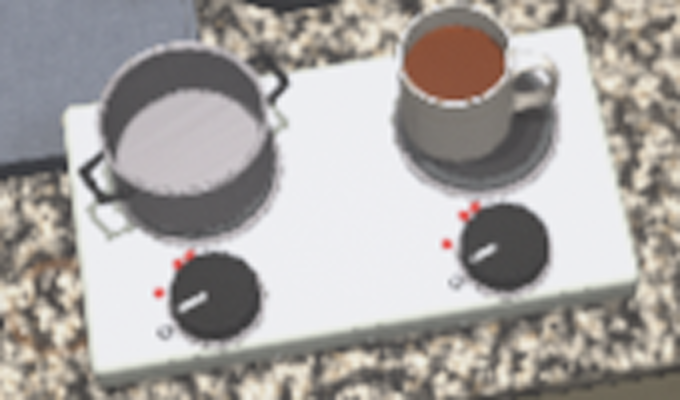

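Call:
step_arm(
  targets="-1 0.48 0.67 0 0 0 1; -1 0.48 0.67 0 0 0 1; -1 0.48 0.67 0 0 0 1; -1 0.48 0.67 0 0 0 1; -1 0.48 0.67 0 0 0 1; -1 0.48 0.67 0 0 0 1; -1 0.48 0.67 0 0 0 1; -1 0.48 0.67 0 0 0 1; -1 0.48 0.67 0 0 0 1; -1 0.48 0.67 0 0 0 1",
)

```text
clock: 0.93
eef_pos: [0.3623, -0.1477, 0.2312]
tool_rot: [0.87, 0.493, 0.0, -0.0]
ft_force: [-0.0, 0.0, 0.1]
grip_width: 0.0
grasp_force: 0.0
```

Call:
step_arm(
  targets="-1 0.1 0.8 0 0 0 1; -1 0.1 0.8 0 0 0 1; -1 0.1 0.8 0 0 0 1; -1 0.1 0.8 0 0 0 1; -1 0.1 0.8 0 0 0 1; -1 0.1 0.8 0 0 0 1; -1 0.1 0.8 0 0 0 1; -1 0.1 0.8 0 0 0 1; -1 0.1 0.8 0 0 0 1; -1 0.1 0.8 0 0 0 1",
)

```text
clock: 1.77
eef_pos: [0.4113, 0.2535, 0.2308]
tool_rot: [0.614, 0.789, 0.0, -0.0]
ft_force: [1.9, -0.3, 0.1]
grip_width: 0.0003
grasp_force: 0.0
```

Run:
```python
from h import *
o=bot.get_obs();i=bot.camera_info("wrist");im=bot.camera("wrist")[:,:,::-1];cv2.imwrite("pics/w1.png",im)
print(o["clock"],o["eef_pos"],o["joint_pos"].round(3) if hasattr(o["joint_pos"],"round") else o["joint_pos"]);np.save("w1.npy",i,allow_pickle=True);print(i)
```

```text
1.7667 [0.41131763 0.25349003 0.23078503] [ 5.520e-01  2.070e-01 -3.900e-02  1.324e+00  1.000e-03  1.874e+00]
{'vertical_fov': 60.17205801175069, 'cx': 318.7602632883035, 'cy': 237.26964795359396, 'pose': array([[ 9.69305010e-01, -2.36291333e-01, -6.79279277e-02,
         3.94067500e-01],
       [ 2.45859810e-01,  9.32543484e-01,  2.64415589e-01,
         3.20011998e-01],
       [ 8.66634494e-04, -2.73000102e-01,  9.62013614e-01,
         3.72242558e-01],
       [ 0.00000000e+00,  0.00000000e+00,  0.00000000e+00,
         1.00000000e+00]])}
```

View pics/w1.png

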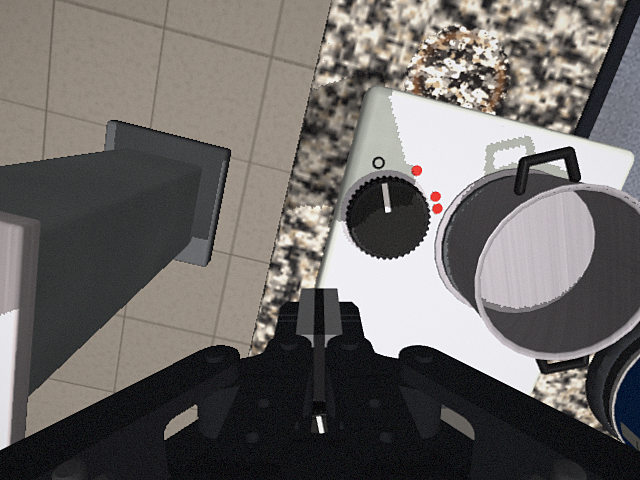

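The wrist view shows the left dial at about (388,216) with its pointer up at (387,195), at the white ring. The red dots are at (417,171) and (436,200), and the shut fingertips are at (318,300).

Run:
```python
from h import *
i=np.load("w1.npy",allow_pickle=True).item();im=cv2.imread("pics/w1.png")
e=blob(im,(388,216),50,60);print(e)
p=ray("wrist",e[0],.067,i);print("top plane",p, ray("wrist",e[0],.060,i))
for uv in((378,162),(417,171),(435.5,202),(387,198)):
    q=ray("wrist",uv,.045 if uv[1]!=198 else .067,i)-p;print(uv,np.arctan2(q[1],q[0]),np.hypot(q[0],q[1]))
```

```text
((387.4883117675781, 216.98976135253906), (82.345947265625, 83.8082504272461), 92.61721801757812)
top plane [0.46204213 0.2643076  0.067     ] [0.46360096 0.26303016 0.06      ]
(378, 162) 1.963159234064277 0.03934265912296176
(417, 171) 1.149865464605241 0.040732119177285725
(435.5, 202) 0.4198215199883788 0.04233369822177558
(387, 198) 1.8894707946037532 0.014559825110837525
```

Call:
step_arm(
  targets="-1 0.06 0.004 -0.08 0 0 0; -1 0.06 0.004 -0.15 0 0 0; -1 0.06 0.004 -0.22 0 0 0; -1 0.06 0.004 -0.28 0 0 0; -1 0.06 0.004 -0.31 0 0 0; -1 0.06 0.004 -0.31 0 0 0; -1 0.06 0.004 -0.31 0 0 0",
)

```text
clock: 2.4
eef_pos: [0.4408, 0.2513, 0.0755]
tool_rot: [0.615, 0.788, -0.001, -0.001]
ft_force: [0.6, -1.0, 0.8]
grip_width: 0.0001
grasp_force: 0.0
```

Call:
step_arm(
  targets="-1 0 0.006 -0.006 0 0 0; -1 0 0.006 -0.012 0 0 0; -1 0 0.006 -0.016 0 0 0; -1 0 0.006 -0.018 0 0 0; -1 0 0.006 -0.018 0 0 0",
)

```text
clock: 2.82
eef_pos: [0.4418, 0.2551, 0.0677]
tool_rot: [0.615, 0.788, 0.0, 0.0]
ft_force: [0.4, 0.0, -0.4]
grip_width: 0.0003
grasp_force: 0.0
```

Call:
step_arm(
  targets="-1 0 0 -0.001 0 0 0; -1 0 0 -0.002 0 0 0; -1 0 0 -0.002 0 0 0",
)

```text
clock: 3.07
eef_pos: [0.4419, 0.2552, 0.067]
tool_rot: [0.615, 0.788, 0.0, 0.0]
ft_force: [-1.9, -1.4, 3.7]
grip_width: -0.0003
grasp_force: 2.0
```

Call:
step_arm(
  targets="-1 0 0 -0.001 0 0 0; -1 0 0 -0.001 0 0 0; -1 0 0 -0.001 0 0 0",
)

```text
clock: 3.32
eef_pos: [0.4419, 0.2552, 0.067]
tool_rot: [0.615, 0.788, 0.001, 0.0]
ft_force: [-2.6, -0.9, 7.8]
grip_width: -0.0001
grasp_force: 3.9
```

Call:
step_arm(
  targets="-1 0 0 -0.0015 0 0 0; -1 0 0 -0.0015 0 0 0; -1 -0.0016 0.0041 -0.0015 0 0 -0.127; -1 -0.0027 0.0083 -0.0015 0 0 -0.255; -1 -0.0034 0.0127 -0.0015 0 0 -0.382; -1 -0.0037 0.017 -0.0015 0 0 -0.509; -1 -0.0035 0.0214 -0.0015 0 0 -0.637; -1 -0.0035 0.0214 -0.0015 0 0 -0.637",
)

```text
clock: 3.98
eef_pos: [0.4415, 0.2668, 0.0669]
tool_rot: [0.792, 0.61, 0.002, 0.0]
ft_force: [-0.8, 0.8, 7.8]
grip_width: 0.0001
grasp_force: 4.3
```

Run:
```python
from h import *
o=bot.get_obs();print(o["eef_pos"],o["ft_force"],o["joint_pos"][5])
im=bot.camera("wrist")[:,:,::-1];t=bot.camera("top")[235:315,205:305,::-1]
cv2.imwrite("pics/w2.png",np.hstack([cv2.resize(im,(400,300)),cv2.resize(t,(375,300),interpolation=2)]))
```

```text
[0.44146182 0.2668493  0.06692653] [-0.77121328  0.77595175  7.76564585] 2.372254649609379
```

View pics/w2.png

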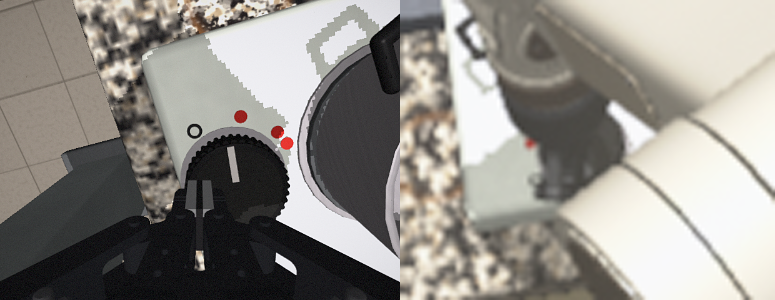

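The wrist view shows the pointer at (234,160) most of the way from the white ring (195,131) to the single red dot (240,117). The dial has turned about 0.5 rad, past the hump, and the finger is holding it without slip. I'll carry it to about 0.74 and lift off.

Call:
step_arm(
  targets="-1 0.0006 0.0044 0 0 0 -0.127; -1 0.0016 0.0086 0 0 0 -0.254; -1 0.0022 0.0105 0 0 0 -0.305; -1 0.0022 0.0105 0 0 0 -0.305; -1 0.0022 0.0105 0.02 0 0 -0.305; -1 0.0022 0.0105 0.08 0 0 -0.305; -1 0.0022 0.0105 0.16 0 0 -0.305; -1 0.0022 0.0105 0.24 0 0 -0.305; -1 0.0022 0.0105 0.3 0 0 -0.305; -1 0.0022 0.0105 0.3 0 0 -0.305",
)

```text
clock: 4.92
eef_pos: [0.4442, 0.273, 0.2228]
tool_rot: [0.859, 0.513, 0.007, -0.0]
ft_force: [1.1, 0.5, 0.5]
grip_width: -0.0001
grasp_force: 0.0
```

Run:
```python
from h import *
o=bot.get_obs();i=bot.camera_info("wrist");im=bot.camera("wrist")[:,:,::-1];cv2.imwrite("pics/w3.png",im)
print(o["eef_pos"],o["ft_force"],o["clock"])
T=np.array(i["pose"]);f=240/np.tan(np.radians(i["vertical_fov"]/2))
c=np.array([.462,.264,.067]);q=T[:3,:3].T@(c-T[:3,3]);u=(i["cx"]+f*q[0]/-q[2],i["cy"]-f*q[1]/-q[2]);print(u)
m=(im.min(2)>130).astype(np.uint8);w=np.zeros_like(m);cv2.circle(w,(int(u[0]),int(u[1])),33,1,-1);m*=w
y,x=np.nonzero(m);a=ray("wrist",(x.mean(),y.mean()),.067,i)-c;ang=np.arctan2(a[1],a[0]);print(len(x),x.mean(),y.mean(),"dial",1.97-ang)
```

```text
[0.44421173 0.27295839 0.2228291 ] [1.10210135 0.48858446 0.53757943] 4.9167
(np.float64(343.9957439976058), np.float64(218.33536199247303))
129 344.14728682170545 197.70542635658916 dial 0.8845256864605853
```

View pics/w3.png

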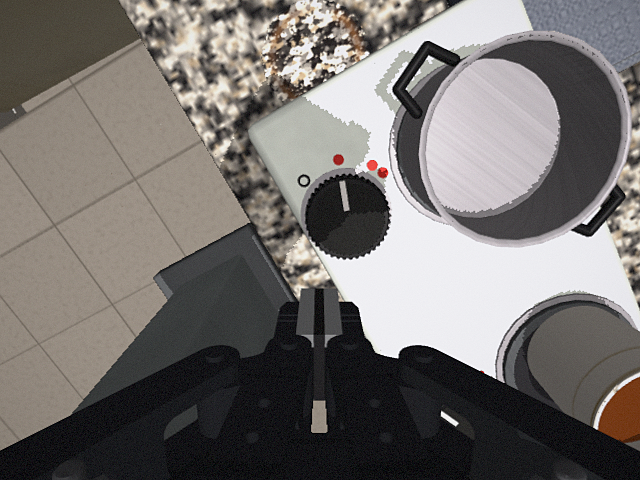

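The pointer at (345,195) lines up with the single red dot at (338,160). The finger is clear of the dial, and the pan and mug look undisturbed.

```bash
python3 -c "
from workcell import bot
print(bot.job_done())"
```

```text
the job is handed in; nothing more can be done
None
```

I turned the left dial, in front of the pan's ring, one click to low and took the finger away. The last wrist picture shows its pointer on the single red dot; I never touched the right dial. I've handed the job in, but it returned no verdict.

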